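Push a tube rack past the pedal gate of a loading chute

ROBOT

A 6-joint arm with a two-finger parallel gripper is mounted at the origin on a cart in front of the work surface, level with it; the furniture and walls round the work are solid. World frame = base frame: x ahead of the robot, y to its left, z up, the work surface at z = 0. Lengths are in m, angles in rad, forces in N, time in s.
With the tool pointing down it reaches from about 0.3 to 0.775 m from the base axis. Payload 14.6 kg.
Tool frame: the origin (TCP) lies on the centre line of the jaws, within the pads' length; the fingertips stand 19 mm ahead of it and the grasp point (between the pads) is the TCP; y points along the fingers, x is the direction in which the jaws open and shut, and the axes are right-handed (so a half turn about y gives the same grasp; the last joint's range is limited). The gripper opens to 94 mm and grips with 3 to 60 N. Pads are 16 mm wide; open, the fingers measure 119 mm over their backs; the gripper's body (75 mm by 177 mm) begins 78 mm behind the grasp point.
Start: joints at [-1.282, 0.3, 1.521, -0, 1.321, -0.067], TCP at [0.192, -0.516, 0.224] pointing down, gripper open.
Joint ranges: [-3.03, 3.03], [-0.79, 2.21], [0.23, 2.52], [-1.04, 4.18], [0, 3.07], [-2.55, 2.55]. Speed limits (rad/s): [2.22, 2.22, 2.57, 3.14, 3.14, 3.14].

INTERFACE

Orientations are given as [roll, pitch, yaw] about the fixed x, y, z axes, in that order (R = Rz(yaw) Ry(pitch) Rx(roll)).
In Python, from station import ctrl, optics gives the robot as it stands.
- The arm moves only by the tool jog_arm, never from a script. Its argument "targets" is a list of rows, each a list of 3 entries, a list of its own where there are three numbers: the finger opening in cm, from 0 to 9.4, then the shift along the tool's x, y, z in cm, then the turn about the tool's y in rad. A call has 1 to 10 rows; each row is the pose to reach, as a shift and turn from the pose commanded when the call began, along the tool's axes at that moment; what a row does not reach only later rows make up. A row lasts 1/10 s, in which the tool goes at most 50 mm and 8.59 degrees, less where a joint would pass 70% of its speed; a pose out of reach is approached as far as the arm can. A call with a gripper value outside its range is refused whole. The fingers move at their own pace and stop on an object; "grip_force" is the grip in N (left out, the last holds). Time passes only in rows, so rows that repeat a pose let the fingers close. It gives the time, the measured TCP pose, the force and the opening at its end, in the units of the state.
- ctrl.get_obs(): the state, without advancing time (a new reading comes with each control period).
- optics.camera(name): name is "scene" or "top" or "wrist"; returns a dict with "img" (480x640x3 uint8, red, green, blue), "range_z" (480x640 float32, m along the optical axis (not along the pixel's ray), 0 where there is no reading), "camera_matrix" (3x3 intrinsics, pixels), "world_to_cam" (4x4, takes a point from world to camera coordinates); the wrist camera has in their place "mount" (4x4, takes a point from camera to tool coordinates, whose origin is the TCP and whose axes are the tool frame's). Camera axes: x right, y up, looking along -z (the intrinsics and any distortion apply to the point x, -y, -z); pixel columns grow to the right and rows downward; lengths in m; the calibration is good to about 2 mm. The wrist camera is an equidistant fisheye: a pixel r from the principal point sees the ray r / f radians off the axis. A picture is of the moment at which its call begins: read the wrist's pose just before it.
- ctrl.hand_in(): hands the job in, once; it reports no verdict.
The state is a dict: "time_s": time; "qpos": joint angles; "joint_vel": joint speeds; "tau": joint torques, N m; "ee_pos": TCP position; "eef_rot": TCP orientation; "force": force on the tool from outside, world axes, zero at the start; "moment": the same for the moment, N m; "grip_width": finger opening in m.
Only numpy, scipy, OpenCV 4.12 (cv2) and the standard library are available. Lean on these libraries where they do the work, as an engineer would, in place of code of your own. Each camera call takes 0.05 s, during which the arm holds its last target. There are 200 camera calls.

TASK

Press the long pedal beside the chute down with one fingertip to lower the red gate, and keep it held down while another fingertip pushes the orange tube rack along the chute past the gate, until the rack is fully home against the blue end stop. Then let go of everything, so that the gate springs up again behind the rack. Only push: never lift or tip the rack, keep it in the chute, and leave the small bottle, the black cube and the card reader beside the chute where they are.

Things in the scene. Friction and masses are not known exactly. Their poses are not given: they have to be found in the camera images.
- chute: white chute on a grey base plate, fixed. Origin: on the desk, under the channel's centre line, at the gate. x: the way the rack is pushed; y: from the pedal to the channel; z up. Channel: floor 30 mm above the desk, 70 mm wide (y -35 to 35; 2 mm wider past the gate), x -215 (open end) to +145 mm (end stop). Wall on the pedal side 6 mm thick, top 41 mm above the desk. A 14 mm groove crosses the floor at x = 0 for the gate.
- stop (a point): middle of the face of the blue end stop at channel floor height (chute x = 145 mm, z = 30 mm); the stop's top is 56 mm above the desk. The channel's other wall, on the side away from the pedal, is 6 mm thick with its top 56 mm above the desk.
- gate (a joint): angle (rad) of the rigid lever of pedal and red gate bar, hinged parallel to the chute's x at chute y = -170, z = 30 mm. 0: at rest, gate up, blocking the rack; grows as the pedal goes down. From 0.075 the gate is below the floor; 0.13: pedal level; 0.17: stop. A spring (1 to 3 N at the pedal) raises it when let go. Pushing the rack against the gate does not open it.
- pedal (a point): centre of the top of the steel pedal, moves with it. Plate 265 mm along the chute (chute x -220 to 45), 55 mm across (y -105 to -50), just outside the low wall: one fingertip can slide along it while another is in the channel. At rest it slopes up to the chute, this point 49 mm above the desk; pressed level (0.13 rad) all its top is 37 mm above the desk, at the stop this point about 33.
- gate_bar (a point): middle of the top edge of the red gate bar (8 mm thick along the chute, 44 mm across it), moves with the lever; about 40 mm above the desk at rest, the channel floor being at 30 mm.
- tube_rack: orange tube rack with four small capped tubes fixed in it, 62 x 118 mm and 40 mm high (43 mm with the tubes), about 0.3 kg, loose on the channel floor. Origin: centre of its underside (30 mm above the desk in the chute). Its y axis is its long axis and lies along the chute; its end face is a flat wall 38 mm high. Starts wholly before the gate. Home: origin at chute x = +86 mm.
- bottle: small amber bottle with white cap, 31 x 30 x 93 mm, stands beyond the high wall of the chute; origin at the centre of its underside. Leave it alone.
- cube: black cube with a blue round window, 41 x 38 x 34 mm, beyond the high wall; origin at the centre of its underside. Leave it alone.
- card_reader: flat black card reader, 46 x 55 x 12 mm, past the end stop; origin at the centre of its underside. Leave it alone.
Mind the look-alikes: they are no part of the job. There is more than one size of the tube_rack; the one meant has the size given above.

How it is judged:
On the way, in this order (a step that is already met when the one before it is completed fails the run):
1. a fingertip holds the pedal down, gate below the floor, while the rack is still before the gate (value of joint gate above 0.075 rad and contact force between the fingers and gate above 0.3 N and x of tube_rack in the frame of chute below -0.06 m), for 0.1 s.
2. the front of the rack has gone past the gate with the pedal still held down by a fingertip (value of joint gate above 0.06 rad and contact force between the fingers and gate above 0.2 N and x of tube_rack in the frame of chute between -0.045 and 0.06 m), for 0.1 s.
At the end, for the whole second after the job is handed in: the rack stands flat on the channel floor with its front within 7 mm of the end stop, at rest, and the gate is up again behind it (lever within 0.03 rad of rest) (x of tube_rack in the frame of chute between 0.079 and 0.092 m and y of tube_rack in the frame of chute between -0.01 and 0.01 m and z of tube_rack in the frame of chute between 0.025 and 0.034 m and angle between tube_rack's own z axis and vertical below 0.06 rad and linear speed of tube_rack below 0.02 m/s and value of joint gate below 0.03 rad); the robot touches nothing.
It fails at once if the rack is lifted off the channel floor (12 mm or more) or tipped (0.25 rad) (z of tube_rack in the frame of chute above 0.042 m or angle between tube_rack's own z axis and vertical above 0.25 rad).
It fails at once if the rack is forced past the gate without the pedal held down (x of tube_rack in the frame of chute between -0.05 and -0.035 m and value of joint gate below 0.04 rad).
It fails at once if the rack leaves the channel (y of tube_rack in the frame of chute above 0.02 m or y of tube_rack in the frame of chute below -0.02 m).
It fails at once if the bottle, the cube or the card reader is moved by more than 15 mm or the bottle is tipped (distance of any of bottle, cube, card_reader from where it was at the start of the episode above 0.015 m or angle between bottle's own z axis and vertical above 0.3 rad).
It also fails if it takes over 48 s, if anything falls off the work surface, if the arm or the gripper's body presses on something with over 40 N, if the wrist force passes 120 N, or if a joint passes its speed limit or range.

## Working session

There is one attempt and no reset: what is moved stays moved. The work goes in short steps, Python scripts to look and compute and a tool call to move; the robot and the scene stay as the last step left them, time stands still between calls to the robot, and variables do not carry over. Pictures are saved under pics/ and viewed, about 8 in all and at most 12, crops included, and the job is handed in when it is done.

Besides the shell and the picture viewer there is one more tool, called after "Call:" by a JSON object that holds its "api" and its "payload", one argument or row to a line. jog_arm: Moves the arm, as the interface text tells. Its arguments: {"type":"object","properties":{"targets":{"type":"array","items":{"type":"array"}},"grip_force":{"type":"number"}},"required":["targets"]}

```bash
mkdir -p pics; cat > h.py <<'E'
import numpy as np, cv2
from station import ctrl, optics
def snap(n):
    d=optics.camera(n); np.savez(f'{n}.npz',**d); return d
def pts(d):
    K=d['camera_matrix']; z=d['range_z']; v,u=np.mgrid[:480,:640]
    p=np.stack([(u-K[0,2])/K[0,0]*z,-(v-K[1,2])/K[1,1]*z,-z,np.ones_like(z)],-1)
    w=p@np.linalg.inv(d['world_to_cam']).T
    w[z==0]=np.nan
    return w[...,:3]
E
python3 - <<'E'
from h import *
o=ctrl.get_obs(); print({k:np.round(v,3) for k,v in o.items()})
for n in ('top','scene'):
    d=snap(n); cv2.imwrite(f'pics/{n}1.png',d['img'][...,::-1]); print(n,d['camera_matrix'].round(1).tolist(),d['world_to_cam'].round(3).tolist())
E
```

```text
{'time_s': np.float64(0.0), 'qpos': array([-1.282,  0.3  ,  1.522, -0.   ,  1.321, -0.067]), 'joint_vel': array([-0.   , -0.003,  0.   ,  0.   ,  0.001, -0.002]), 'tau': array([ 0.0000e+00, -5.3181e+01, -3.5274e+01,  7.1000e-02,  2.4000e-02,
       -0.0000e+00]), 'ee_pos': array([ 0.192, -0.515,  0.224]), 'eef_rot': array([-1.571e+00,  1.000e-03, -1.215e+00]), 'force': array([-0.164,  0.263, -0.477]), 'moment': array([-0.017, -0.004, -0.015]), 'grip_width': np.float64(0.094)}
top [[522.3, 0.0, 322.7], [0.0, 522.3, 239.3], [0.0, 0.0, 1.0]] [[-0.007, -1.0, -0.005, 0.18], [0.978, -0.008, 0.21, -0.553], [-0.21, -0.004, 0.978, -1.13], [0.0, 0.0, 0.0, 1.0]]
scene [[592.5, 0.0, 315.0], [0.0, 592.5, 247.4], [0.0, 0.0, 1.0]] [[-0.848, -0.53, 0.005, 0.55], [0.312, -0.491, 0.813, -0.131], [-0.428, 0.692, 0.582, -1.62], [0.0, 0.0, 0.0, 1.0]]
```

View pics/top1.png

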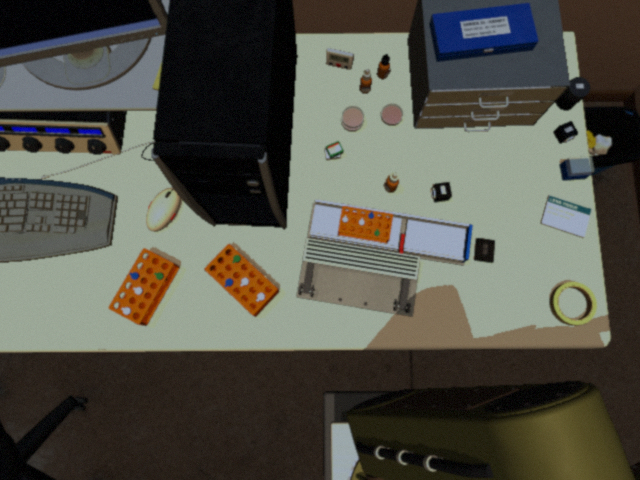

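View pics/scene1.png

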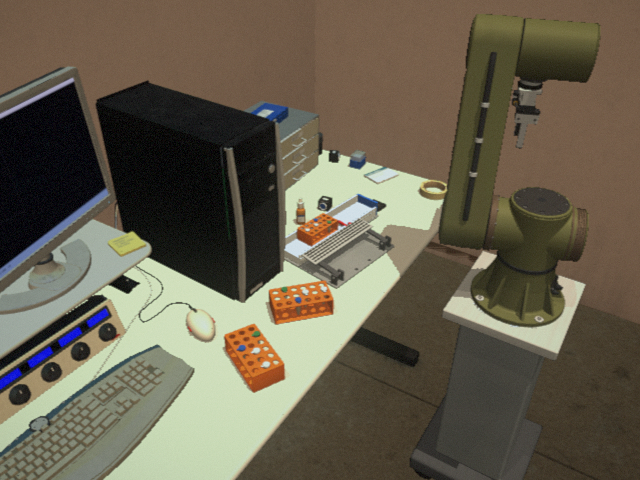

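Three orange racks: two loose ones at (145,287) and (242,279) in the top view, and one in the chute at (365,225). The one in the chute should be the target, so I'll check its size and derive the chute frame.

```bash
cat > m.py <<'E'
from h import *
d=dict(np.load('top.npz')); P=pts(d); hsv=cv2.cvtColor(d['img'],cv2.COLOR_RGB2HSV); h,s,v=cv2.split(hsv)
org=((h>5)&(h<16)&(s>170)&(v>120)).astype(np.uint8)
n,lab,st,c=cv2.connectedComponentsWithStats(cv2.morphologyEx(org,cv2.MORPH_CLOSE,np.ones((7,7))))
for i in range(1,n):
    if st[i,4]>300:
        q=P[lab==i]; q=q[np.nanmax(q[:,2])-q[:,2]<.012] if True else q
        print('rack',c[i].round(),'z',np.nanpercentile(q[:,2],[5,50,95]).round(4),[np.round(a,4) for a in cv2.minAreaRect(q[:,:2].astype(np.float32))])
roi=np.zeros((480,640),bool); roi[190:280,295:480]=1
red=roi&((h<4)|(h>174))&(s>150)&(v>90)
blue=roi&(h>95)&(h<125)&(s>130); blue[:, :455]=0
for nm,m in(('red',red),('blue',blue)):
    q=P[m]; vv,uu=np.nonzero(m); print(nm,m.sum(),uu.mean(),vv.mean(),np.nanpercentile(q[:,2],[5,50,95]).round(4),np.nanmedian(q,0).round(4),[np.round(a,4) for a in cv2.minAreaRect(q[:,:2].astype(np.float32))])
hw=roi&(P[...,2]>.050)&(P[...,2]<.062)&(s<60); q=P[hw]
print('highwall/other',hw.sum(),[np.round(a,4) for a in cv2.minAreaRect(q[:,:2].astype(np.float32))])
for x0 in (340,420,450):
    print(x0,[(r,*P[r,x0].round(3)) for r in range(196,290,3)])
tw=(P[...,2]>.1); tw[:, :150]=0; tw[:,330:]=0; q=P[tw]; print('tower',np.nanpercentile(q,[1,99],axis=0).round(3))
cv2.imwrite('pics/crop1.png',cv2.resize(d['img'][185:325,290:500,::-1],None,fx=3.8,fy=3.8,interpolation=2))
E
python3 m.py
```

```text
rack [365. 224.] z [0.0659 0.0693 0.0737] [array([0.59 , 0.079]), array([0.1157, 0.061 ]), np.float64(79.4786)]
rack [241. 279.] z [0.0519 0.0534 0.0571] [array([0.4668, 0.3612]), array([0.1534, 0.079 ]), np.float64(46.9793)]
rack [144. 287.] z [0.0539 0.055  0.0589] [array([0.4528, 0.5834]), array([0.0807, 0.1525]), np.float64(62.5911)]
red 63 401.3809523809524 243.20634920634922 [0.0345 0.0387 0.0504] [ 0.5481 -0.0054  0.0387] [array([ 0.5479, -0.0055]), array([0.0065, 0.0463]), np.float64(80.231)]
blue 142 467.8098591549296 242.16197183098592 [0.046  0.0536 0.0577] [ 0.5462 -0.1557  0.0536] [array([ 0.5466, -0.1568]), array([0.0092, 0.0806]), np.float64(80.224)]
highwall/other 1061 [array([0.5498, 0.0274]), array([0.3703, 0.1452]), np.float64(80.1656)]
340 [(196, np.float64(0.675), np.float64(0.133), np.float64(-0.002)), (199, np.float64(0.667), np.float64(0.133), np.float64(-0.0)), (202, np.float64(0.66), np.float64(0.133), np.float64(0.0)), (205, np.float64(0.636), np.float64(0.135), np.float64(0.057)), (208, np.float64(0.636), np.float64(0.134), np.float64(0.03)), (211, np.floa
[... 5222 characters left out ...]
(262, np.float64(0.509), np.float64(-0.124), np.float64(0.004)), (265, np.float64(0.503), np.float64(-0.125), np.float64(-0.0)), (268, np.float64(0.496), np.float64(-0.125), np.float64(-0.003)), (271, np.float64(0.489), np.float64(-0.124), np.float64(-0.002)), (274, np.float64(0.482), np.float64(-0.124), np.float64(-0.004)), (277, np.float64(0.474), np.float64(-0.123), np.float64(-0.002)), (280, np.float64(0.467), np.float64(-0.123), np.float64(0.0)), (283, np.float64(0.46), np.float64(-0.122), np.float64(-0.001)), (286, np.float64(0.453), np.float64(-0.123), np.float64(-0.003)), (289, np.float64(0.445), np.float64(-0.121), np.float64(0.003))]
tower [[0.582 0.243 0.117]
 [1.012 0.562 0.469]]
```

View pics/crop1.png

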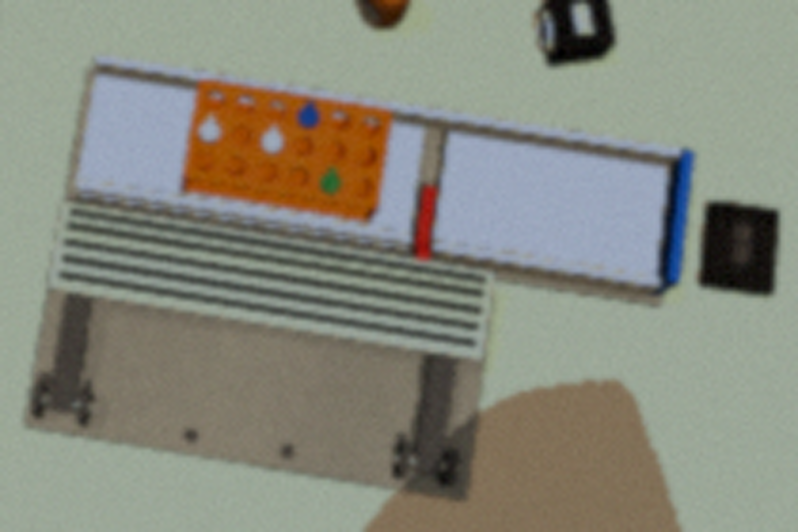

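The crop shows the 62 x 118 mm rack in the chute, against about 80 x 153 mm for the two loose ones, so this is the target. The red gate is at (425,220) and the blue stop at (678,220). The tower near the open end is tight, so I'll check the wrist's size against it.

```bash
python3 - <<'E'
from h import *
d=dict(np.load('scene.npz')); P=pts(d).reshape(-1,3); P=P[~np.isnan(P[:,0])]
t=np.array([.192,-.515,.224]); q=-1.282
r=np.array([np.cos(q),np.sin(q),0]); l=np.array([-np.sin(q),np.cos(q),0])
m=(P[:,2]>.1)&(P[:,1]<-.3)&(P[:,0]<.5)&(P[:,0]>-.1); D=P[m]-t
for a in np.arange(-.03,.6,.03):
    k=(D[:,2]>a)&(D[:,2]<a+.03)&(D@r>-.25)
    if k.sum()>5: print(round(a,2),k.sum(),'radial',np.percentile(D[k]@r,[2,98]).round(3),'lat',np.percentile(D[k]@l,[2,98]).round(3))
d=dict(np.load('top.npz')); P=pts(d)
T=P[(P[...,2]>.1)]; T=T[(T[:,1]>.15)&(T[:,1]<.35)&(T[:,0]<.8)&(T[:,0]>.4)]
for a in np.arange(.1,.5,.05):
    k=(T[:,2]>a)&(T[:,2]<a+.05)
    if k.sum()>5: print('tower z',round(a,2),k.sum(),T[k].min(0).round(3),np.percentile(T[k],2,axis=0).round(3))
w=snap('wrist'); cv2.imwrite('pics/w1.png',w['img'][...,::-1]); print(w['mount'].round(3).tolist())
E
```

```text
-0.03 860 radial [-0.056  0.547] lat [-0.423  0.007]
0.0 851 radial [-0.061  0.525] lat [-0.418  0.007]
0.03 498 radial [-0.062  0.48 ] lat [-0.411  0.002]
0.06 517 radial [-0.085  0.476] lat [-0.404  0.028]
0.09 741 radial [-0.093  0.474] lat [-0.394  0.034]
0.12 611 radial [-0.086  0.477] lat [-0.386  0.024]
0.15 619 radial [-0.045  0.478] lat [-0.377  0.032]
0.18 440 radial [-0.036  0.481] lat [-0.37   0.027]
0.21 536 radial [-0.132  0.59 ] lat [-0.36   0.133]
0.24 1234 radial [0.436 0.589] lat [-0.348  0.133]
0.27 1198 radial [0.445 0.583] lat [-0.339  0.122]
0.3 642 radial [0.443 0.534] lat [-0.335 -0.054]
0.33 70 radial [0.441 0.473] lat [-0.331 -0.255]
tower z 0.1 397 [0.576 0.252 0.1  ] [0.579 0.253 0.101]
tower z 0.15 468 [0.573 0.252 0.15 ] [0.575 0.253 0.151]
tower z 0.2 545 [0.572 0.252 0.2  ] [0.574 0.253 0.201]
tower z 0.25 533 [0.572 0.252 0.25 ] [0.574 0.253 0.251]
tower z 0.3 727 [0.573 0.252 0.3  ] [0.576 0.253 0.301]
tower z 0.35 1027 [0.578 0.252 0.35 ] [0.581 0.253 0.351]
tower z 0.4 1030 [0.581 0.252 0.4  ] [0.585 0.252 0.401]
tower z 0.45 7288 [0.587 0.252 0.45 ] [0.596 0.257 0.456]
[[1.0, 0.0, -0.0, -0.0], [-0.0, 0.265, -0.964, -0.161], [-0.0, 0.964, 0.265, 0.077], [0.0, 0.0, 0.0, 1.0]]
```

View pics/w1.png

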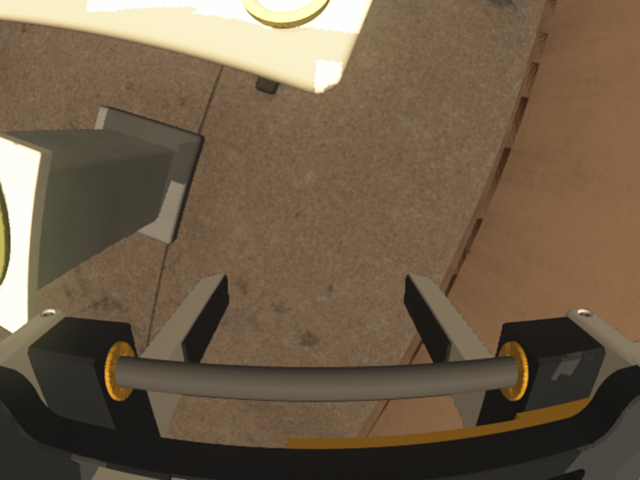

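```bash
python3 - <<'E'
from h import *
d=dict(np.load('scene.npz')); P=pts(d).reshape(-1,3); P=P[~np.isnan(P[:,0])]
t=np.array([.192,-.515,.224]); q=-1.282
r=np.array([np.cos(q),np.sin(q),0]); l=np.array([-np.sin(q),np.cos(q),0])
D=P-t
for a in np.arange(.03,.6,.03):
    k=(D[:,2]>a)&(D[:,2]<a+.03)&(abs(D@r)<.2)&(abs(D@l)<.2)
    if k.sum()>5: print(round(a,2),k.sum(),'radial',np.percentile(D[k]@r,[2,98]).round(3),'lat',np.percentile(D[k]@l,[2,98]).round(3))
# look of arm in top view
E
python3 -c "
import numpy as np
def fk():pass
"
```

```text
0.03 61 radial [-0.068 -0.05 ] lat [-0.015  0.004]
0.06 117 radial [-0.087  0.063] lat [-0.038  0.036]
0.09 354 radial [-0.094  0.08 ] lat [-0.039  0.036]
0.12 249 radial [-0.09  0.06] lat [-0.034  0.027]
0.15 262 radial [-0.048  0.002] lat [-0.036  0.033]
0.18 80 radial [-0.041 -0.003] lat [-0.03   0.031]
0.21 72 radial [-0.139 -0.117] lat [-0.03  0.03]
0.24 14 radial [-0.195 -0.157] lat [-0.024  0.01 ]
```

```bash
python3 - <<'E'
from h import *
d=dict(np.load('scene.npz')); P=pts(d)
t=np.array([.192,-.515,.224]); q=-1.282
r=np.array([np.cos(q),np.sin(q),0]); l=np.array([-np.sin(q),np.cos(q),0])
for v in (20,35,50,65,75,85,95):
    print(v,[(u,)+tuple(np.round([(P[v,u]-t)@r,(P[v,u]-t)@l,P[v,u,2]],3)) for u in range(460,620,20)])
d=dict(np.load('top.npz'))
cv2.imwrite('pics/arm.png',np.hstack([cv2.resize(dict(np.load('scene.npz'))['img'][0:170,440:620,::-1],None,fx=3,fy=3)]))
E
```

```text
20 [(460, np.float64(0.623), np.float64(0.259), np.float64(0.413)), (480, np.float64(-0.449), np.float64(0.176), np.float64(0.686)), (500, np.float64(-0.446), np.float64(0.132), np.float64(0.688)), (520, np.float64(-0.442), np.float64(0.089), np.float64(0.691)), (540, np.float64(-0.425), np.float64(0.045), np.float64(0.69)), (560, np.float64(0.519), np.float64(-0.102), np.float64(0.465)), (580, np.float64(0.505), np.float64(-0.168), np.float64(0.474)), (600, np.float64(0.487), np.float64(-0.232), np.float64(0.483))]
35 [(460, np.float64(0.623), np.float64(0.25), np.float64(0.355)), (480, np.float64(-0.482), np.float64(0.17), np.float64(0.662)), (500, np.float64(-0.477), np.float64(0.127), np.float64(0.664)), (520, np.float64(-0.477), np.float64(0.085), np.float64(0.668)), (540, np.float64(-0.469), np.float64(0.042), np.float64(0.669)), (560, np.float64(-0.472), np.float64(0.001), np.float64(0.673)), (580, np.float64(-0.468), np.float64(-0.04), np.float64(0.675)), (600, np.float64(-0.458), np.float64(-0.082), np.float64(0.676))]
50 [(460, np.float64(0.615), np.float64(0.242), np.float
[... 1857 characters left out ...]
64(0.508), np.float64(-0.156), np.float64(0.23)), (580, np.float64(0.497), np.float64(-0.226), np.float64(0.241)), (600, np.float64(0.459), np.float64(-0.288), np.float64(0.261))]
95 [(460, np.float64(0.608), np.float64(0.214), np.float64(0.112)), (480, np.float64(-0.52), np.float64(0.148), np.float64(0.539)), (500, np.float64(-0.521), np.float64(0.104), np.float64(0.544)), (520, np.float64(-0.006), np.float64(0.021), np.float64(0.361)), (540, np.float64(0.521), np.float64(-0.094), np.float64(0.178)), (560, np.float64(0.497), np.float64(-0.164), np.float64(0.194)), (580, np.float64(0.472), np.float64(-0.231), np.float64(0.211)), (600, np.float64(0.46), np.float64(-0.298), np.float64(0.223))]
```

View pics/arm.png

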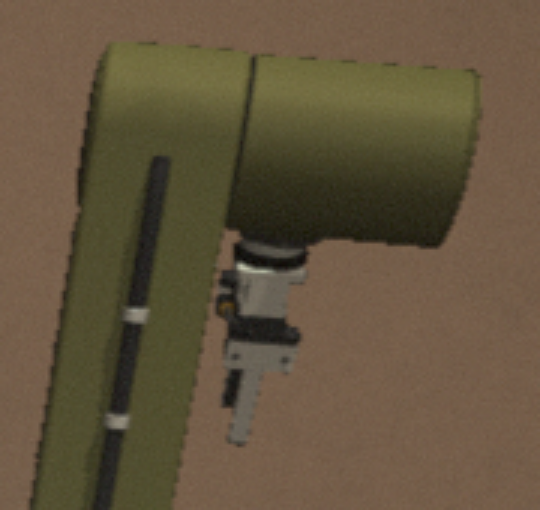

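```bash
cat >> h.py <<'E'
O=np.array([.5719,-.0100]); U=np.array([-.170,-.985]); V=np.array([.985,-.170])
def c2w(x,y): return O+x*U+y*V
def w2c(p): q=np.array(p)[:2]-O; return np.array([q@U,q@V])
def goto(p,yaw,p0,y0):
    d=np.array(p)-p0; X=np.array([np.cos(y0),np.sin(y0),0]);Y=np.array([0,0,-1.]);Z=np.array([-np.sin(y0),np.cos(y0),0])
    return (np.array([d@X,d@Y,d@Z])*100).round(2), round(-(yaw-y0),3)
def tcp(xc,yc,lag_ang,L): # channel finger centre at chute (xc,yc); chute coords of TCP; pedal finger at +tool x
    yaw=2.971+lag_ang; X=np.array([np.cos(yaw),np.sin(yaw)]); w=c2w(xc,yc)+X*L/2; pf=w2c(w+X*L/2)
    return w.round(4),yaw,pf.round(4)
E
python3 - <<'E'
from h import *
print(goto((.42,-.34,.25),.25,(.192,-.515,.224),-1.215))
print(goto((.53,-.04,.25),1.6,(.42,-.34,.25),.25))
print(goto((.55,.08,.25),2.6,(.53,-.04,.25),1.6))
for x,a in((-166,-.25),(-166,-.35),(-166,-.5),(-70,-.5),(19,-.5)):print(x,a,tcp(x/1e3,0,a,.0762))
E
```

```text
(array([-8.46, -2.6 , 27.47]), -1.465)
(array([18.08,  0.  , 26.35]), -1.35)
(array([11.94,  0.  , -2.35]), -1.0)
-166 -0.25 (array([0.5653, 0.1691]), 2.721, array([-0.1847, -0.0738]))
-166 -0.35 (array([0.5671, 0.1725]), 2.621, array([-0.1919, -0.0716]))
-166 -0.5 (array([0.5703, 0.1772]), 2.471, array([-0.2024, -0.0669]))
-70 -0.5 (array([0.554 , 0.0826]), 2.471, array([-0.1064, -0.0669]))
19 -0.5 (array([ 0.5388, -0.005 ]), 2.471, array([-0.0175, -0.0669]))
```

Call:
{"api": "jog_arm", "payload": {
  "targets": [
    [9.4,[-8.5,-2.6,27.5],-1.465],
    [9.4,[-8.5,-2.6,27.5],-1.465],
    [9.4,[-8.5,-2.6,27.5],-1.465],
    [9.4,[-8.5,-2.6,27.5],-1.465],
    [9.4,[-8.5,-2.6,27.5],-1.465],
    [9.4,[-8.5,-2.6,27.5],-1.465],
    [9.4,[-8.5,-2.6,27.5],-1.465],
    [9.4,[-8.5,-2.6,27.5],-1.465],
    [9.4,[-8.5,-2.6,27.5],-1.465],
    [9.4,[-8.5,-2.6,27.5],-1.465]
  ]
}}

```text
time_s: 1.15
ee_pos: [0.4198, -0.3399, 0.2502]
eef_rot: [-1.57, 0.0, 0.256]
force: [0.2, 0.1, -0.5]
grip_width: 0.0939
```

Call:
{"api": "jog_arm", "payload": {
  "targets": [
    [6.4,[18,0,26.4],-1.35],
    [6.4,[18,0,26.4],-1.35],
    [6.4,[18,0,26.4],-1.35],
    [6.4,[18,0,26.4],-1.35],
    [6.4,[18,0,26.4],-1.35],
    [6.4,[18,0,26.4],-1.35],
    [6.4,[18,0,26.4],-1.35],
    [6.4,[18,0,26.4],-1.35],
    [6.4,[18,0,26.4],-1.35],
    [6.4,[18,0,26.4],-1.35]
  ]
}}

```text
time_s: 2.15
ee_pos: [0.5288, -0.0395, 0.2502]
eef_rot: [-1.57, -0.0, 1.603]
force: [1.0, 0.1, -0.0]
grip_width: 0.0638
```

Call:
{"api": "jog_arm", "payload": {
  "targets": [
    [6.4,[11.9,0,-2.4],-1.0],
    [6.4,[11.9,0,-2.4],-1.0],
    [6.4,[11.9,0,-2.4],-1.0],
    [6.4,[11.9,0,-2.4],-1.0],
    [6.4,[11.9,0,-2.4],-1.0],
    [6.4,[11.9,0,-2.4],-1.0],
    [6.4,[11.9,0,-2.4],-1.0],
    [6.4,[11.9,0,-2.4],-1.0],
    [6.4,[11.9,0,-2.4],-1.0],
    [6.4,[11.9,0,-2.4],-1.0]
  ]
}}

```text
time_s: 3.15
ee_pos: [0.5493, 0.0798, 0.2504]
eef_rot: [-1.571, -0.0, 2.596]
force: [0.7, 1.3, 0.0]
grip_width: 0.0642
```

```bash
python3 - <<'E'
from h import *
o=ctrl.get_obs(); print(o['ee_pos'].round(4),o['eef_rot'].round(3),o['qpos'].round(3))
a=snap('top'); b=snap('scene')
cv2.imwrite('pics/s2.png',np.hstack([cv2.resize(x['img'][r:r+240,c:c+220,::-1],(396,432)) for x,r,c in((a,140,270),(b,120,230))]))
print(goto((.567,.172,.12),2.62,o['ee_pos'],o['eef_rot'][2]))
P=pts(a); k=(P[...,2]>.3); k[:,:300]=0;k[:200]=0
q=P[k]; print(np.percentile(q,[1,99],axis=0).round(3))
E
```

```text
[0.5493 0.0798 0.2504] [-1.571 -0.     2.596] [ 0.078  0.293  1.47   0.     1.379 -2.518]
(array([ 3.28, 13.04, -8.8 ]), np.float64(-0.024))
[[ 0.176 -0.011  0.372]
 [ 0.517  0.147  0.663]]
```

View pics/s2.png

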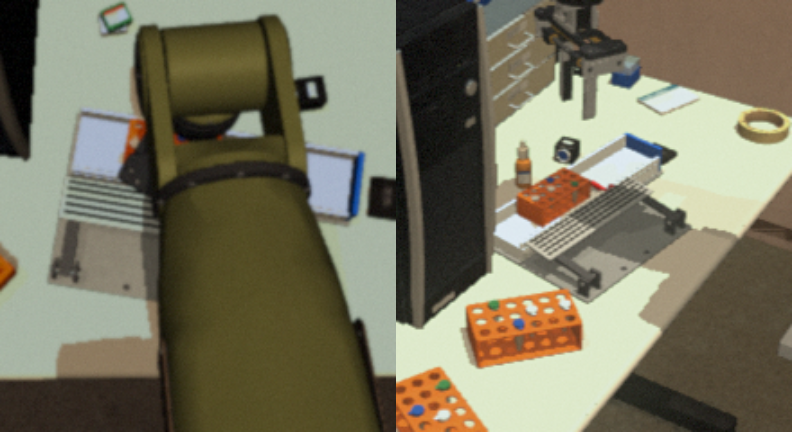

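The wrist fork is about 67 mm either side of the axis, so this yaw comes too close to the tower. Instead I'll let the pedal finger lead the channel finger (yaw about 0.5), which keeps the TCP and camera away from the tower.

Call:
{"api": "jog_arm", "payload": {
  "targets": [
    [7.7,[0,0,0],1.4],
    [7.7,[0,0,0],1.4],
    [7.7,[0,0,0],1.4],
    [7.7,[0,0,0],1.4],
    [7.7,[0,0,0],1.4],
    [7.7,[0,0,0],1.4],
    [7.7,[0,0,0],1.4],
    [7.7,[0,0,0],1.4],
    [7.7,[0,0,0],1.4],
    [7.7,[0,0,0],1.4]
  ]
}}

```text
time_s: 4.25
ee_pos: [0.5494, 0.0799, 0.2504]
eef_rot: [-1.571, -0.0, 1.193]
force: [-0.8, 0.1, -0.8]
grip_width: 0.0771
```

Call:
{"api": "jog_arm", "payload": {
  "targets": [
    [7.7,[0,0,0],0.7],
    [7.7,[0,0,0],0.7],
    [7.7,[0,0,0],0.7],
    [7.7,[0,0,0],0.7],
    [7.7,[0,0,0],0.7],
    [7.7,[0,0,0],0.7]
  ]
}}

```text
time_s: 4.85
ee_pos: [0.5494, 0.0799, 0.2505]
eef_rot: [-1.571, 0.0, 0.497]
force: [-0.0, -0.2, -0.1]
grip_width: 0.0769
```

```bash
cat >> h.py <<'E'
def tcp2(xc,yc,lead,dy=.07): # channel finger at +tool x, pedal finger leading; gives TCP world, yaw, opening mm
    w=c2w(xc+lead/2,yc-dy/2); d=-lead*U+dy*V
    return w,np.arctan2(d[1],d[0]),np.hypot(lead,dy)*1e3-12.5
def plan(xc,yc,lead,z,o,dy=.07):
    w,y,op=tcp2(xc,yc,lead,dy); return w.round(4),round(y,3),round(op,1),goto((*w,z),y,o['ee_pos'],o['eef_rot'][2])
E
python3 - <<'E'
from h import *
o=ctrl.get_obs(); print(o['ee_pos'].round(4),o['eef_rot'].round(3),o['qpos'].round(3))
print(plan(-.168,0,.055,.16,o))
E
```

```text
[0.5494 0.0799 0.2505] [-1.571  0.     0.497] [ 0.078  0.293  1.47  -0.     1.379 -0.419]
(array([0.5613, 0.1343]), np.float64(0.495), np.float64(76.5), (array([3.65, 9.05, 4.22]), np.float64(0.002)))
```

Call:
{"api": "jog_arm", "payload": {
  "targets": [
    [7.7,[2,3,2],0],
    [7.7,[3.6,6,4.2],0],
    [7.7,[3.6,9,4.2],0],
    [7.7,[3.6,9,4.2],0]
  ]
}}

```text
time_s: 5.25
ee_pos: [0.5591, 0.1342, 0.1567]
eef_rot: [-1.569, 0.006, 0.503]
force: [0.4, 0.4, 0.0]
grip_width: 0.0768
```

```bash
python3 - <<'E'
from h import *
o=ctrl.get_obs(); print(o['ee_pos'].round(4),o['eef_rot'].round(3),o['force'].round(1))
b=snap('scene'); w=snap('wrist')
cv2.imwrite('pics/s3.png',np.hstack([cv2.resize(b['img'][150:330,230:430,::-1],(400,360)),cv2.resize(w['img'][...,::-1],(400,300)) if 0 else cv2.copyMakeBorder(cv2.resize(w['img'][...,::-1],(400,300)),0,60,0,0,0)]))
print(plan(-.168,0,.055,.056,o))
# project chute landmarks with the wrist cam: rack back edge top, open end corners
E
```

```text
[0.5591 0.1342 0.1567] [-1.569  0.006  0.503] [0.4 0.4 0. ]
(array([0.5613, 0.1343]), np.float64(0.495), np.float64(76.5), (array([ 0.2 , 10.07, -0.09]), np.float64(0.008)))
```

View pics/s3.png

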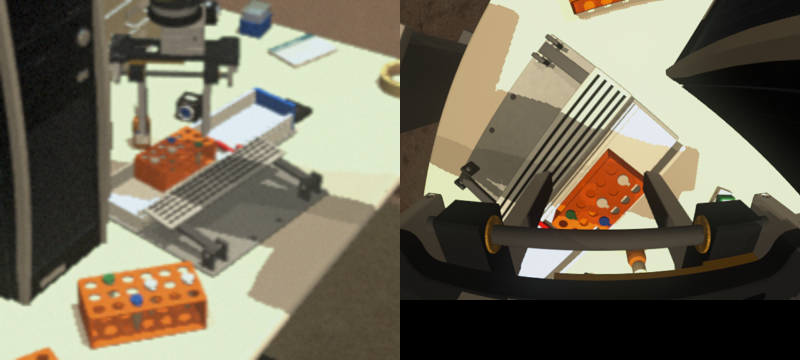

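```bash
cat >> h.py <<'E'
from scipy.spatial.transform import Rotation as Ro
def wrays(uv,d,o):
    K=d['camera_matrix']; uv=np.atleast_2d(uv).astype(float)
    a=(uv[:,0]-K[0,2])/K[0,0]; b=(uv[:,1]-K[1,2])/K[1,1]; th=np.hypot(a,b)+1e-9
    c=np.stack([np.sin(th)*a/th,-np.sin(th)*b/th,-np.cos(th)],1)
    R=Ro.from_euler('xyz',o['eef_rot']).as_matrix(); M=d['mount']
    return o['ee_pos']+R@M[:3,3], c@(R@M[:3,:3]).T
def wcast(uv,d,o,z):
    c,r=wrays(uv,d,o); return c+r*((z-c[2])/r[:,2])[:,None]
E
python3 - <<'E'
from h import *
o=ctrl.get_obs(); d=snap('wrist'); print(o['ee_pos'].round(4),o['eef_rot'].round(3), d['img'].shape)
hsv=cv2.cvtColor(d['img'],cv2.COLOR_RGB2HSV); h,s,v=cv2.split(hsv)
m=((h>3)&(h<17)&(s>170)&(v>60)).astype(np.uint8); m[:100]=0; m[:, :200]=0
m=cv2.morphologyEx(m,cv2.MORPH_CLOSE,np.ones((9,9)))
n,lab,st,c=cv2.connectedComponentsWithStats(m); i=1+st[1:,4].argmax(); print(st[i])
vv,uu=np.nonzero(lab==i); W=wcast(np.stack([uu,vv],1),d,o,.069)
C=np.array([w2c(p) for p in W]); print('x min',np.percentile(C[:,0],[.5,1,2]).round(4)); 
k=C[:,0]<-.12; print('y near back',np.percentile(C[k,1],[1,50,99]).round(4))
out=d['img'][...,::-1].copy()
def proj(p):
    R=Ro.from_euler('xyz',o['eef_rot']).as_matrix(); M=d['mount'];K=d['camera_matrix']
    q=M[:3,:3].T@(R.T@(np.array(p)-o['ee_pos'])-M[:3,3]); q=q*[1,-1,-1]; t=np.arctan2(np.hypot(q[0],q[1]),q[2]); e=q[:2]/np.hypot(q[0],q[1])*t
    return tuple(int(round(x)) for x in (e[0]*K[0,0]+K[0,2],e[1]*K[1,1]+K[1,2]))
for x,y,z,col in((-.168,0,.037,(255,0,0)),(-.113,-.07,.045,(255,0,0)),(-.15,-.031,.069,(0,255,0)),(-.15,.031,.069,(0,255,0)),(-.215,-.035,.041,(255,0,255)),(-.215,.035,.056,(255,0,255)),(-.22,-.05,.052,(0,0,255)),(-.22,-.105,.045,(0,0,255))):
    cv2.circle(out,proj((*c2w(x,y),z)),3,col,-1)
cv2.imwrite('pics/w4.png',cv2.resize(out[30:400,60:560],(800,592)))
E
```

```text
[0.561  0.1338 0.1613] [-1.571 -0.     0.501] (480, 640, 3)
[  235   237   155   131 10371]
x min [-0.1537 -0.1531 -0.1521]
y near back [-0.0318 -0.0032  0.0352]
```

View pics/w4.png

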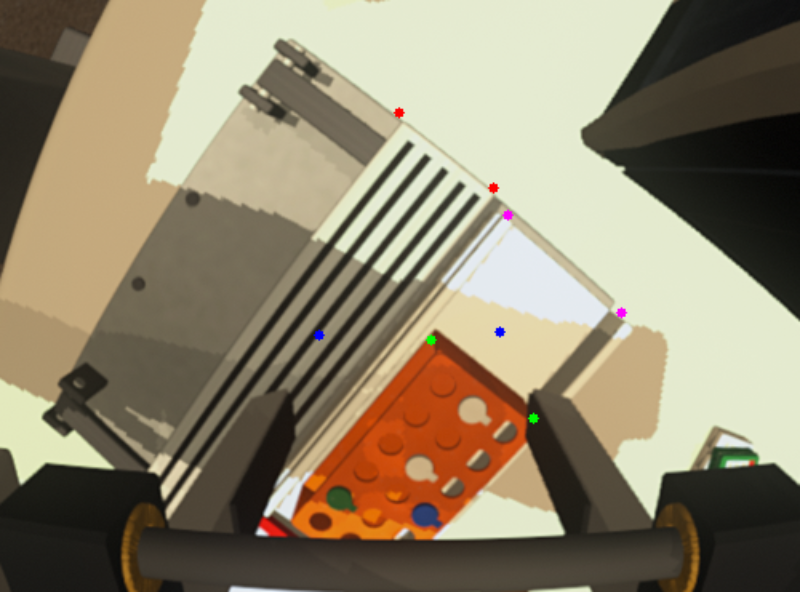

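The overlay puts the channel-finger target (blue dot, 500,332) on the channel floor just behind the rack, and the pedal target (318,335) on the pedal. Rack back is at about chute x = -0.153. Going down at xc = -0.172.

Call:
{"api": "jog_arm", "payload": {
  "targets": [
    [7.7,[0.2,2,0.4],0],
    [7.7,[0.2,5,0.4],0],
    [7.7,[0.2,8,0.4],0],
    [7.7,[0.2,8.6,0.4],0],
    [7.7,[0.2,8.6,0.4],0]
  ]
}}

```text
time_s: 5.9
ee_pos: [0.5611, 0.1383, 0.0755]
eef_rot: [-1.571, -0.001, 0.5]
force: [0.8, -0.2, -0.2]
grip_width: 0.0769
```

```bash
python3 - <<'E'
from h import *
o=ctrl.get_obs(); print(o['ee_pos'].round(4),o['eef_rot'].round(3),o['force'].round(1)); print(plan(-.172,0,.055,.056,o))
E
```

```text
[0.5611 0.1383 0.0755] [-1.571e+00 -1.000e-03  5.000e-01] [ 0.8 -0.2 -0.2]
(array([0.562 , 0.1383]), np.float64(0.495), np.float64(76.5), (array([ 0.08,  1.95, -0.04]), np.float64(0.005)))
```

Call:
{"api": "jog_arm", "payload": {
  "targets": [
    [7.7,[0.1,0.7,0],0],
    [7.7,[0.1,1.4,0],0],
    [7.7,[0.1,1.9,0],0],
    [7.7,[0.1,1.9,0],0],
    [7.7,[0.1,1.9,0],0],
    [7.7,[0.1,1.9,0],0]
  ]
}}

```text
time_s: 6.5
ee_pos: [0.5616, 0.139, 0.0558]
eef_rot: [-1.571, -0.0, 0.5]
force: [1.1, -1.1, 3.3]
grip_width: 0.0774
```

```bash
python3 - <<'E'
from h import *
o=ctrl.get_obs(); print(o['ee_pos'].round(4),o['eef_rot'].round(3),o['force'].round(1)); b=snap('scene'); w=snap('wrist')
cv2.imwrite('pics/s5.png',np.hstack([cv2.resize(b['img'][190:300,270:410,::-1],(420,330)),cv2.resize(w['img'][60:,60:560,::-1],(380,330))]))
for xc,l in((-.14,.055),(-.10,.055),(-.05,.035),(0,.015),(.015,.01),(.017,.008)): print(xc,l,plan(xc,0,l,.056,o))
E
```

```text
[0.5616 0.139  0.0558] [-1.571 -0.     0.5  ] [ 1.1 -1.1  3.3]
-0.14 0.055 (array([0.5565, 0.1068]), np.float64(0.495), np.float64(76.5), (array([-1.99, -0.02, -2.58]), np.float64(0.005)))
-0.1 0.055 (array([0.5498, 0.0674]), np.float64(0.495), np.float64(76.5), (array([-4.48, -0.02, -5.71]), np.float64(0.005)))
-0.05 0.035 (array([0.5429, 0.028 ]), np.float64(0.293), np.float64(65.8), (array([-6.96, -0.02, -8.85]), np.float64(0.207)))
0 0.015 (array([ 0.5361, -0.0114]), np.float64(0.04), np.float64(59.1), (array([ -9.45,  -0.02, -11.98]), np.float64(0.46)))
0.015 0.01 (array([ 0.534 , -0.0237]), np.float64(-0.029), np.float64(58.2), (array([-10.22,  -0.02, -12.96]), np.float64(0.529)))
0.017 0.008 (array([ 0.5339, -0.0247]), np.float64(-0.057), np.float64(58.0), (array([-10.29,  -0.02, -13.03]), np.float64(0.557)))
```

View pics/s5.png

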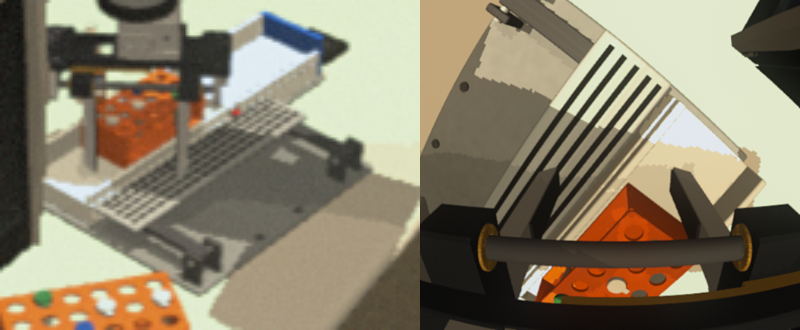

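Call:
{"api": "jog_arm", "payload": {
  "targets": [
    [7.7,[-0.5,0,-0.6],0],
    [7.7,[-1.0,0,-1.2],0],
    [7.7,[-1.4,0,-1.8],0],
    [7.7,[-1.9,0,-2.4],0],
    [7.7,[-2.3,0,-3.0],0],
    [7.7,[-2.8,0,-3.6],0],
    [7.7,[-3.2,0,-4.2],0],
    [7.7,[-3.7,0,-4.8],0],
    [7.7,[-4.1,0,-5.3],0],
    [7.7,[-4.5,0,-5.7],0]
  ]
}}

```text
time_s: 7.6
ee_pos: [0.5493, 0.0668, 0.0555]
eef_rot: [-1.571, -0.0, 0.5]
force: [1.0, 4.0, 2.6]
grip_width: 0.0769
```

```bash
cat > st.py <<'E'
from h import *
import sys
o=ctrl.get_obs(); print(o['ee_pos'].round(4),o['eef_rot'].round(3),o['force'].round(1))
a=snap('top'); P=pts(a); h,s,v=cv2.split(cv2.cvtColor(a['img'],cv2.COLOR_RGB2HSV))
m=(h>3)&(h<17)&(s>170)&(v>60)&(P[...,2]>.062)&(P[...,2]<.076); m[:190]=0; m[280:]=0; m[:,:300]=0
C=np.array([w2c(p) for p in P[m]])
if len(C)>5: print('rack seen',len(C),np.percentile(C,[1,99],axis=0).round(4))
for xc,l in eval(sys.argv[1]): print(xc,l,plan(xc,0,l,.056,o))
E
python3 st.py "((-.07,.045),(-.05,.035),(-.03,.027),(0,.015),(.015,.01))"
```

```text
[0.5493 0.0668 0.0555] [-1.571 -0.     0.5  ] [1.  4.  2.6]
-0.07 0.045 (array([0.5455, 0.0427]), np.float64(0.4), np.float64(70.7), (array([-1.49, -0.05, -1.93]), np.float64(0.099)))
-0.05 0.035 (array([0.5429, 0.028 ]), np.float64(0.293), np.float64(65.8), (array([-2.42, -0.05, -3.1 ]), np.float64(0.207)))
-0.03 0.027 (array([0.5402, 0.0122]), np.float64(0.197), np.float64(62.5), (array([-3.41, -0.05, -4.36]), np.float64(0.303)))
0 0.015 (array([ 0.5361, -0.0114]), np.float64(0.04), np.float64(59.1), (array([-4.9 , -0.05, -6.23]), np.float64(0.46)))
0.015 0.01 (array([ 0.534 , -0.0237]), np.float64(-0.029), np.float64(58.2), (array([-5.68, -0.05, -7.21]), np.float64(0.529)))
```

Call:
{"api": "jog_arm", "payload": {
  "targets": [
    [7.5,[-0.4,0,-0.5],0.03],
    [7.3,[-0.8,0,-1.0],0.05],
    [7.1,[-1.1,0,-1.45],0.08],
    [7.0,[-1.5,0,-1.95],0.1],
    [6.8,[-1.8,0,-2.35],0.14],
    [6.7,[-2.1,0,-2.75],0.17],
    [6.6,[-2.4,0,-3.1],0.21],
    [6.5,[-2.75,0,-3.5],0.24],
    [6.3,[-3.1,0,-3.95],0.27],
    [6.2,[-3.4,0,-4.35],0.3]
  ]
}}

```text
time_s: 8.65
ee_pos: [0.5403, 0.0125, 0.0555]
eef_rot: [-1.571, -0.0, 0.197]
force: [1.1, 5.1, 3.0]
grip_width: 0.0619
```

```bash
python3 st.py "((-.02,.022),(-.01,.018),(0,.015),(.01,.012),(.015,.01),(.02,.008))"
```

```text
[0.5403 0.0125 0.0555] [-1.571 -0.     0.197] [1.1 5.1 3. ]
-0.02 0.022 (array([0.539 , 0.0048]), np.float64(0.134), np.float64(60.9), (array([-0.28, -0.05, -0.73]), np.float64(0.064)))
-0.01 0.018 (array([ 0.5376, -0.0031]), np.float64(0.081), np.float64(59.8), (array([-0.57, -0.05, -1.47]), np.float64(0.117)))
0 0.015 (array([ 0.5361, -0.0114]), np.float64(0.04), np.float64(59.1), (array([-0.88, -0.05, -2.27]), np.float64(0.157)))
0.01 0.012 (array([ 0.5347, -0.0198]), np.float64(-0.001), np.float64(58.5), (array([-1.18, -0.05, -3.06]), np.float64(0.198)))
0.015 0.01 (array([ 0.534 , -0.0237]), np.float64(-0.029), np.float64(58.2), (array([-1.33, -0.05, -3.43]), np.float64(0.226)))
0.02 0.008 (array([ 0.5333, -0.0277]), np.float64(-0.057), np.float64(58.0), (array([-1.47, -0.05, -3.8 ]), np.float64(0.254)))
```

Pushing with a steady 4–5 N and the pedal still held. Next step is to xc = +0.01.

Call:
{"api": "jog_arm", "payload": {
  "targets": [
    [6.1,[-0.15,0,-0.4],0.03],
    [6.1,[-0.3,0,-0.75],0.06],
    [6.0,[-0.45,0,-1.1],0.09],
    [6.0,[-0.6,0,-1.5],0.12],
    [6.0,[-0.75,0,-1.9],0.14],
    [5.9,[-0.9,0,-2.3],0.16],
    [5.9,[-1.05,0,-2.7],0.18],
    [5.9,[-1.2,0,-3.05],0.2],
    [5.9,[-1.2,0,-3.05],0.2]
  ]
}}

```text
time_s: 9.6
ee_pos: [0.5345, -0.0201, 0.0554]
eef_rot: [-1.571, 0.0, -0.001]
force: [-0.2, -0.2, 2.8]
grip_width: 0.0592
```

```bash
python3 st.py "((.015,.01),(.02,.008),(.022,.007))"
```

```text
[ 0.5345 -0.0201  0.0554] [-1.571e+00  0.000e+00 -1.000e-03] [-0.2 -0.2  2.8]
0.015 0.01 (array([ 0.534 , -0.0237]), np.float64(-0.029), np.float64(58.2), (array([-0.05, -0.06, -0.37]), np.float64(0.028)))
0.02 0.008 (array([ 0.5333, -0.0277]), np.float64(-0.057), np.float64(58.0), (array([-0.12, -0.06, -0.76]), np.float64(0.056)))
0.022 0.007 (array([ 0.5331, -0.0292]), np.float64(-0.071), np.float64(57.8), (array([-0.14, -0.06, -0.91]), np.float64(0.07)))
```

Call:
{"api": "jog_arm", "payload": {
  "targets": [
    [5.9,[0,0,-0.2],0.02],
    [5.9,[-0.05,0,-0.4],0.03],
    [5.8,[-0.1,0,-0.6],0.04],
    [5.8,[-0.1,0,-0.75],0.05],
    [5.8,[-0.1,0,-0.75],0.05]
  ]
}}

```text
time_s: 10.15
ee_pos: [0.5341, -0.026, 0.0556]
eef_rot: [-1.569, -0.001, -0.05]
force: [4.1, 12.5, 0.6]
grip_width: 0.0581
```

```bash
python3 st.py "()"; python3 - <<'E'
from h import *
b=dict(np.load('top.npz')); c=snap('scene')
cv2.imwrite('pics/s6.png',np.hstack([cv2.resize(x['img'][r:r+90,q:q+120,::-1],(400,300),interpolation=2) for x,r,q in((b,190,380),(c,170,300))]))
E
```

```text
[ 0.5341 -0.026   0.0556] [-1.569e+00 -1.000e-03 -5.000e-02] [ 4.1 12.5  0.6]
```

View pics/s6.png

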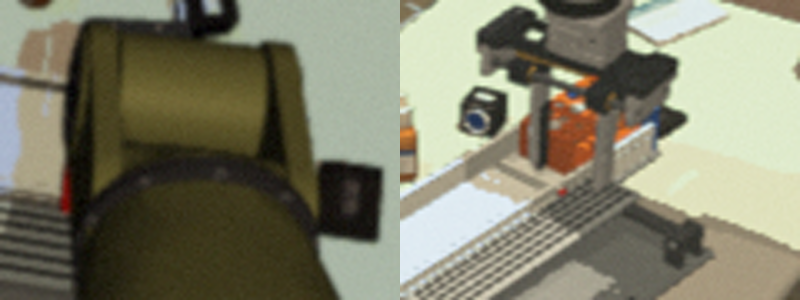

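Force rose to 12.5 N along the chute with the finger where home puts it, so the rack is against the stop. I'll back off a little, then lift.

Call:
{"api": "jog_arm", "payload": {
  "targets": [
    [5.8,[0,0,0.2],0],
    [5.8,[0,0,0.4],0],
    [5.8,[0,0,0.4],0],
    [5.8,[0,-0.5,0.4],0],
    [5.8,[0,-1.5,0.4],0],
    [5.8,[0,-4,0.4],0],
    [5.8,[0,-8,0.4],0],
    [5.8,[0,-12,0.4],0],
    [5.8,[0,-15,0.4],0],
    [5.8,[0,-15,0.4],0]
  ]
}}

```text
time_s: 11.25
ee_pos: [0.5352, -0.023, 0.2103]
eef_rot: [-1.571, -0.007, -0.05]
force: [0.7, 0.7, -0.2]
grip_width: 0.0577
```

Call:
{"api": "jog_arm", "payload": {
  "targets": [
    [5.8,[-10,-3,15],0],
    [5.8,[-10,-3,15],0],
    [5.8,[-15,-3,20],0],
    [5.8,[-15,-3,20],0],
    [5.8,[-15,-3,20],0],
    [5.8,[-15,-3,20],0],
    [5.8,[-15,-3,20],0],
    [5.8,[-15,-3,20],0]
  ]
}}

```text
time_s: 12.05
ee_pos: [0.3944, 0.1837, 0.2351]
eef_rot: [-1.571, 0.0, -0.051]
force: [0.1, -0.4, 0.1]
grip_width: 0.0581
```

```bash
python3 st.py "()"; python3 - <<'E'
from h import *
b=dict(np.load('top.npz')); c=snap('scene'); P=pts(b)
h,s,v=cv2.split(cv2.cvtColor(b['img'],cv2.COLOR_RGB2HSV)); red=((h<4)|(h>174))&(s>150)&(v>90); red[:190]=0;red[280:]=0;red[:,:380]=0;red[:,430:]=0
print('red z',np.nanpercentile(P[red][:,2],[5,50,95]).round(4),red.sum())
cv2.imwrite('pics/s7.png',np.hstack([cv2.resize(x['img'][r:r+120,q:q+160,::-1],(400,300),interpolation=2) for x,r,q in((b,180,340),(c,170,270))]))
E
```

```text
[0.3944 0.1837 0.2351] [-1.571  0.    -0.051] [ 0.1 -0.4  0.1]
rack seen 915 [[ 0.0257 -0.0292]
 [ 0.1411  0.0329]]
red z [0.0343 0.0389 0.0525] 68
```

View pics/s7.png

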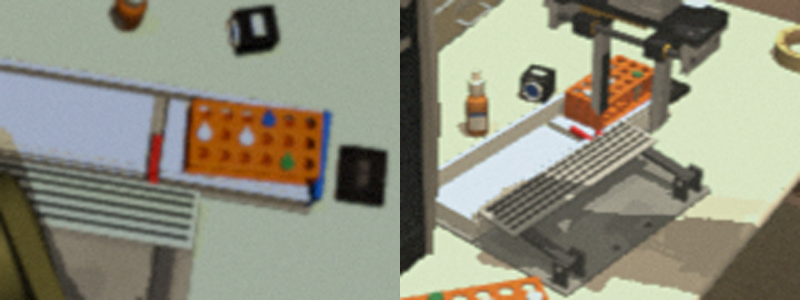

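The picture shows the rack against the blue stop (about (320,140) in the left half) and the red gate up behind it. The bottle, cube and card reader haven't moved.

```bash
python3 -c "
from station import ctrl; print(ctrl.hand_in())"
```

```text
the job is handed in; nothing more can be done
None
```

I handed the job in at about 12 s of robot time; the hand-in gives no verdict. One fingertip held the pedal down at about level while the other pushed the orange rack (the 62 x 118 mm one) past the gate to the end stop. I then backed off a few millimetres and lifted clear.

**Last checks:**
- **Rack:** the push force rose to 12.5 N at the end, as expected against the stop. In the top camera the rack's centre is at about chute x = 84 mm, y = 2 mm, within the 79–92 mm and ±10 mm limits. That is about 2 mm short of the nominal 86 mm, within the camera's accuracy.
- **Gate:** its top edge is back at 39 mm above the desk, the same as at the start, with the rack beyond it.
- **Neighbours:** the bottle, cube and card reader look unmoved in the picture. I did not measure their positions.
- **Robot:** it is touching nothing, with the measured force near zero.

**Not measured:** I never read the gate angle directly while the pedal was held. I judged it from the fingertip height (about 37 mm) and the upward force. That was about 3 N through the push, then 0.6 N at the final contact with the stop, well after the rack had passed the gate.

**Change of plan:** my first gripper angle would have brought the wrist too close to the computer tower. I turned the gripper so the pedal finger led, then turned it back during the push.

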